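# Unlock the teak tap box

### The arm

A 6-joint arm with a two-finger parallel gripper is mounted at the origin on the work surface. World frame = base frame: x ahead of the robot, y to its left, z up, the work surface at z = 0. Lengths are in mm, angles in rad, forces in N, time in s.
With the tool pointing down it reaches from about 275 to 875 mm from the base axis. Payload 12.5 kg.
Tool frame: the origin (TCP) lies midway between the tips of the shut fingers; the grasp point (between the pads) lies 19 mm behind it; z points along the fingers, y is the direction in which the jaws open and shut (so a half turn about z gives the same grasp; the last joint's range is limited). The gripper opens to 85 mm and grips with 20 to 120 N. Pads are 22 mm wide; open, the fingers measure 114 mm over their backs; the gripper's body (76 mm by 85 mm) begins 54 mm behind the grasp point. The pads swing forward as they close: fully open they stand 13 mm farther back than shut.
Start: joints at [1.109, 0.351, 1.652, -0, 1.139, -0.085], TCP at [202.339, 511.413, 231.29] pointing down, gripper open.
Joint ranges: [-2.75, 2.75], [-0.79, 2.1], [0.01, 2.65], [-1.57, 4.71], [0.07, 3.14], [-2.87, 2.87]. Speed limits (rad/s): [2.22, 2.22, 2.79, 3.14, 3.14, 3.14].

### API

Orientations are given as a rotation vector (axis times angle).
In Python, from plant import manip gives the robot as it stands.
- The arm moves only by the tool step_arm, never from a script. Its argument "increments" is a list that holds one entry, the list of rows, each a list of 5 numbers: the shift along the tool's x, y, z in mm, then the turn about the tool's z in degrees, then the opening, from 0 (shut) to 1 (fully open). A call has 1 to 20 rows; each row shifts and turns the commanded pose from where the row before left it, along the tool's axes as they then stand; what a row does not reach is not made up. A row lasts 1/8 s, in which the tool goes at most 62.5 mm and 10.7 degrees, less where a joint would pass 70% of its speed; a pose out of reach is approached as far as the arm can. A call is refused whole if a number of a shift passes 62.5 or a number of a turn 10.7, either way. A call with a gripper value outside its range is refused whole. The fingers move at their own pace and stop on an object; "newtons" is the grip in N (left out, the last holds). Time passes only in rows, so rows that do not move let the fingers close. It gives the time, the measured TCP pose, the force and the opening at its end, in the units of the state.
- manip.get_state(): the state, without advancing time (a new reading comes with each control period).
- manip.read_camera(name): name is "scene" or "top" or "wrist"; returns a dict with "color" (480x640x3 uint8, red, green, blue), "mtx" (3x3 intrinsics, pixels), "k1" (the pictures are not rectified: a ray, as slopes to the right and down, at radius r is drawn at 1 + k1 r^2 times it, then the intrinsics apply), "world_to_cam" (4x4, takes a point from world to camera coordinates). Camera axes: x right, y up, looking along -z (the intrinsics and any distortion apply to the point x, -y, -z); pixel columns grow to the right and rows downward; lengths in mm; the calibration is good to about 2 mm. A picture is of the moment at which its call begins. There is no depth.
- manip.job_done(): hands the job in, once; it reports no verdict.
The state is a dict: "time_s": time; "joint_positions": joint angles; "qd": joint speeds; "joint_torque": joint torques, N m; "ee_pos": TCP position; "tcp_rot": TCP orientation; "wrist_force": force on the tool from outside, world axes, zero at the start; "moment": the same for the moment, N m; "grip_width": finger opening in mm.
Only numpy, scipy, OpenCV 4.12 (cv2) and the standard library are available. Lean on these libraries where they do the work, as an engineer would, in place of code of your own. Each camera call takes 0.05 s, during which the arm holds its last target.

### The job

Unlock the low teak tap box: take the flat-bladed key with the straight wooden bar handle out of the pegboard strip, push it fully home into the keyhole in the top of the box, then turn it clockwise (seen from above) as far as it goes, so that the hidden bolt inside draws back. Leave the key upright and fully home in the lock and let go of it; the round-knobbed plug stays standing in its hole in the strip.

Things in the scene. Friction and masses are not known exactly. Their poses are not given: they have to be found in the camera images.
- key_grip (a point): The key, in a hole of the 70 mm high pegboard strip (holes 110 apart). Point: centre of its dark wooden bar handle, 70 mm along x, 16 across y (grip), 24 high; z up. Below the point: shank d 12 from -12; collar d 52, underside at -42; flat brass blade 30 (x) by 8 (y), rounded tip at -84. Same after a half turn. 0.11-0.22 kg. Lifting it 45 mm clears the strip.
- keyhole (a point): Centre of the slot's mouth in a brass barrel (d 68 mm), level face, mid-top of a fixed 200 x 200 x 100 mm teak box; the face is 105 mm above the work surface. Slot 40 mm along x, 18 along y, deeper than the blade; z up. A blade lined up with x (either way round) has 5 mm spare each side, 20 deg free play. Fully home = collar on the face. Turns with the barrel; no spring.
- bolt (a joint): Hidden bolt in the box: 0 m = locked (start), 0.015 m = fully drawn back, barrel at its stop. Moves in step with the barrel, 0.015 m for its whole clockwise turn of 0.85 rad (49 deg). With the free play the key turns about 1.2 rad (70 deg) clockwise from lined-up to the stop. Light friction, about 0.1 N m.
- plug_grip (a point): Not to be used: a round-knobbed plug in the same strip, like the key but with a round 40 mm wooden knob as handle and a round 26 mm shank, too thick for the keyhole. Point: centre of the knob, which is 24 mm high. It stays in its hole. (A white scrub brush stands in the third hole.)
Things that resemble listed ones, but are neither listed nor needed, are in the scene too. What is shaped like the part that bears key_grip but green or turquoise is not meant. Leave any green look-alike of the part that bears plug_grip alone.

How it is judged:
By the outcome, as a careful person would: the job done as asked, in the order asked, and still so for the second after the job is handed in, with the robot touching nothing.
It also fails if it takes over 42 s, if anything falls off the work surface, if the arm or the gripper's body presses on something with over 40 N, if the wrist force passes 120 N, or if a joint passes its speed limit or range.

## Working session

There is one attempt and no reset: what is moved stays moved. The work goes in short steps, Python scripts to look and compute and a tool call to move; the robot and the scene stay as the last step left them, time stands still between calls to the robot, and variables do not carry over. Pictures are saved under pics/ and viewed, and the job is handed in when it is done.

Besides the shell and the picture viewer there is one more tool, called by a JSON object that holds its "api" and its "payload", one argument or row to a line. step_arm: Moves the arm, as the interface text tells. Its arguments: {"type":"object","properties":{"increments":{"type":"array","items":{"type":"array","items":{"type":"array","items":{"type":"number"}}}},"newtons":{"type":"number"}},"required":["increments"]}

```bash
mkdir -p pics; ls
cat > h.py <<'E'
import numpy as np, cv2
from plant import manip
def shot(n,f):
    c=manip.read_camera(n); cv2.imwrite(f'pics/{f}.png',c['color'][:,:,::-1]); np.savez(f'pics/{f}.npz',**{k:np.array(c[k]) for k in c}); return c
def ray(c,u,v):
    K=np.array(c['mtx'],float);k=float(c['k1'])
    d=np.array([(u-K[0,2])/K[0,0],(v-K[1,2])/K[1,1]]);s=d.copy()
    for _ in range(30): s=d/(1+k*(s@s))
    T=np.array(c['world_to_cam']);R=T[:3,:3];t=T[:3,3]
    return -R.T@t, R.T@np.array([s[0],-s[1],-1])
def onz(c,u,v,z):
    o,d=ray(c,u,v); return o+d*(z-o[2])/d[2]
def proj(c,p):
    T=np.array(c['world_to_cam']);q=T[:3,:3]@np.array(p,float)+T[:3,3]
    s=np.array([q[0],-q[1]])/-q[2]; s=s*(1+float(c['k1'])*(s@s));K=np.array(c['mtx'])
    return K[0,0]*s[0]+K[0,2],K[1,1]*s[1]+K[1,2]
def load(f): return dict(np.load(f'pics/{f}.npz'))
def tri(c1,p1,c2,p2):
    o1,d1=ray(c1,*p1);o2,d2=ray(c2,*p2)
    a,b=np.linalg.lstsq(np.c_[d1,-d2],o2-o1,rcond=None)[0]
    return (o1+a*d1+o2+b*d2)/2, np.linalg.norm(o1+a*d1-o2-b*d2)
E
python3 - <<'E'
from h import *
for n in ['scene','top','wrist']: shot(n,n+'0')
s=manip.get_state();print(s)
E
```

```text
pics
{'time_s': 0.15, 'joint_positions': array([ 1.10940154e+00,  3.51111879e-01,  1.65228735e+00, -2.64540854e-05,
        1.13913041e+00, -8.46091350e-02]), 'qd': array([ 5.00541014e-04, -7.47660648e-04,  8.84994225e-06, -2.81685862e-04,
        1.43776509e-04, -2.72070082e-04]), 'joint_torque': array([ 3.58167426e-04, -5.06254435e+01, -2.91508269e+01, -2.54880320e-05,
        3.34650780e-03,  3.75817308e-06]), 'ee_pos': array([202.22977097, 511.1815268 , 230.87851789]), 'tcp_rot': array([-5.88298595e-01, -3.08578437e+00,  1.42738573e-03]), 'wrist_force': array([-0.26293092, -0.52734496,  0.11042033]), 'moment': array([-0.02729361, -0.01047856, -0.00538673]), 'grip_width': 85.55290246307649}
```

View pics/scene0.png

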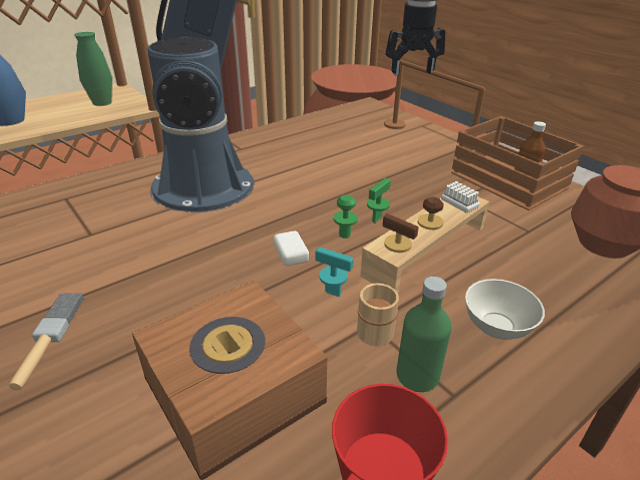

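View pics/top0.png

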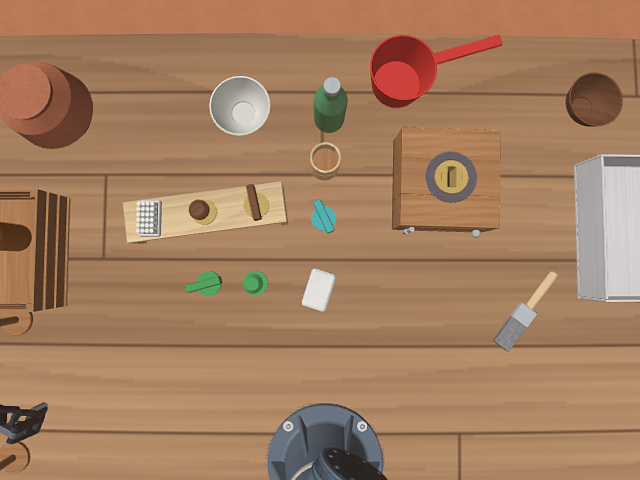

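View pics/wrist0.png

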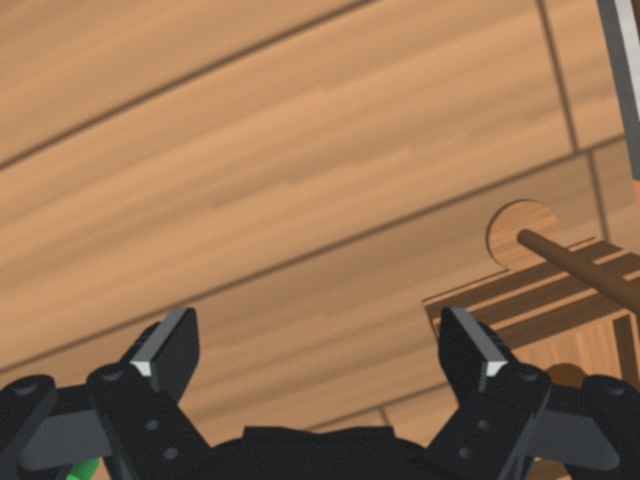

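The scene view has the key's dark bar at about (401,226), the plug at (433,205) and the box's keyhole at (228,343). In the top view the key bar is at (254,202) and the slot at (452,177). I'll zoom in and measure both.

Run:
```python
from h import *
a=cv2.imread('pics/top0.png'); b=cv2.imread('pics/scene0.png')
x=cv2.resize(a[170:235,215:295],None,fx=5,fy=5,interpolation=cv2.INTER_CUBIC)
y=cv2.resize(a[145:210,415:495],None,fx=5,fy=5,interpolation=cv2.INTER_CUBIC)
cv2.imwrite('pics/z1.png',np.hstack([x,y]))
x=cv2.resize(b[190:270,360:460],None,fx=4,fy=4,interpolation=cv2.INTER_CUBIC)
y=cv2.resize(b[305:385,180:280],None,fx=4,fy=4,interpolation=cv2.INTER_CUBIC)
cv2.imwrite('pics/z2.png',np.hstack([x,y]))
T=load('top0');S=load('scene0')
hs=cv2.cvtColor(a,cv2.COLOR_BGR2HSV)
g=cv2.cvtColor(a,cv2.COLOR_BGR2GRAY)
m=np.zeros_like(g);m[175:230,240:275]=(g[175:230,240:275]<75)*255
n,l,st,ce=cv2.connectedComponentsWithStats(m)
for i in range(1,n):
  if st[i,4]>20:
    pts=np.argwhere(l==i)[:,::-1].astype(np.float32); r=cv2.minAreaRect(pts);print('key',st[i],ce[i],r)
    bx=np.array([onz(T,*p,124)[:2] for p in cv2.boxPoints(r)]);print(bx.round(1),bx.mean(0))
print(hs[177,452],hs[170,440],hs[165,432],hs[177,466])
```

```text
key [253 185   9  36  56] [256.73214286 204.375     ] ((254.09022521972656, 202.58779907226562), (34.85167694091797, 7.054146766662598), 77.90524291992188)
[[575.9 153.7]
 [578.9 140.4]
 [512.6 125.5]
 [509.7 138.8]] [544.24940208 139.60839995]
[ 21 132 155] [ 22 122 192] [146  17 104] [ 21 122 201]
```

View pics/z1.png

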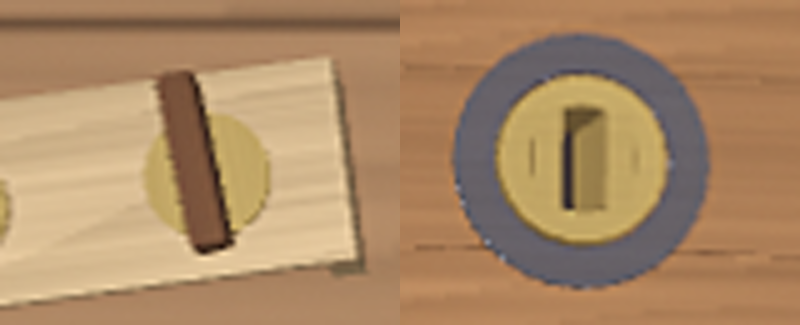

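View pics/z2.png

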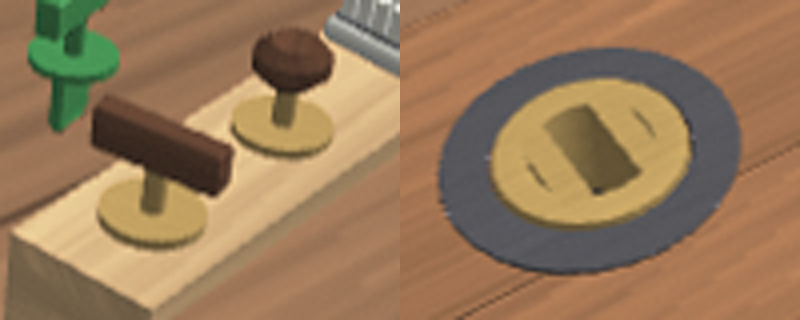

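Run:
```python
from h import *
T=load('top0');S=load('scene0')
a=cv2.imread('pics/top0.png');b=cv2.imread('pics/scene0.png')
o=-np.array(T['world_to_cam'])[:3,:3].T@np.array(T['world_to_cam'])[:3,3];print('topcam',o)
# brass discs (barrel face z105; collar top z ~?)
def disc(im,c,x0,x1,y0,y1,z,lo=(18,85,120),hi=(28,190,255)):
    h=cv2.cvtColor(im,cv2.COLOR_BGR2HSV);m=np.zeros(h.shape[:2],np.uint8)
    m[y0:y1,x0:x1]=cv2.inRange(h[y0:y1,x0:x1],lo,hi)
    cs,_=cv2.findContours(m,cv2.RETR_EXTERNAL,cv2.CHAIN_APPROX_NONE);k=max(cs,key=cv2.contourArea)
    w=np.array([onz(c,*p[0],z)[:2] for p in k]).astype(np.float32)
    (cx,cy),r=cv2.minEnclosingCircle(w);print('disc',cx,cy,r,w.min(0),w.max(0),cv2.fitEllipse(w))
disc(a,T,425,482,150,205,105); disc(b,S,195,262,315,370,105)
# slot corners from zooms
f=lambda u,v,x0,y0,s,ox=0:(x0+(u-ox+.5)/s-.5,y0+(v+.5)/s-.5)
st=[onz(T,*f(u,v,415,145,5,400),105)[:2].round(1) for u,v in[(564,105),(606,107),(606,211),(563,210)]]
print('slot top',*st,np.mean(st,0))
ss=[onz(S,*f(u,v,180,305,4,400),105)[:2].round(1) for u,v in[(543,118),(586,102),(641,178),(598,194)]]
print('slot scene',*ss,np.mean(ss,0))
kt=[onz(T,*f(u,v,215,170,5),124)[:2].round(1) for u,v in[(158,77),(190,71),(229,240),(197,250)]]
print('key top',*kt,np.mean(kt,0))
ks=[onz(S,*f(u,v,360,190,4),124)[:2].round(1) for u,v in[(93,103),(102,95),(232,150),(221,160)]]
print('key scene',*ks,np.mean(ks,0))
# collar on strip: full disc est
disc(a,T,240,272,190,222,76,(20,100,120),(28,190,255))
```

```text
topcam [426.36657593  21.54224051 982.25212826]
disc 600.8596801757812 -248.66139221191406 34.64286804199219 [ 567.6359  -281.40552] [ 634.20496 -214.80014] ((600.9259643554688, -248.64442443847656), (66.48074340820312, 67.40863800048828), 17.911266326904297)
disc 597.8681640625 -249.46963500976562 34.98950958251953 [ 563.5111  -283.27994] [ 632.85425 -215.84872] ((597.4249267578125, -249.10311889648438), (65.79413604736328, 68.1834716796875), 116.42494201660156)
slot top [ 622.8 -242.1] [ 622.1 -259. ] [ 580.2 -258.3] [ 580.5 -241.1] [ 601.4   -250.125]
slot scene [ 573.8 -255.6] [ 576.1 -239.8] [ 619.1 -242.2] [ 616.5 -257.3] [ 596.375 -248.725]
key top [578.4 155.3] [580.8 142.9] [515.1 127.1] [511.1 139.4] [546.35  141.175]
key scene [508.6 130.1] [506.  138.4] [575.5 153.7] [578.2 143.7] [542.075 141.475]
disc 548.9539794921875 135.1259002685547 24.73954200744629 [525.3373   117.659004] [572.56323 142.53679] ((550.0733032226562, 128.7523193359375), (20.045602798461914, 51.55237579345703), 102.89029693603516)
```

{"api": "step_arm", "payload": {
  "increments": [
    [[0,0,0,-8.5,1],[0,0,0,-8.5,1],[0,0,0,-8.5,1],[0,0,0,-8.6,1],[-21,-36,0,0,1],[-21,-36,0,0,1],[-21,-36,0,0,1],[-21,-36,0,0,1],[-21,-36,0,0,1],[-21,-36,0,0,1],[-21,-36,0,0,1],[-21,-36,0,0,1],[-21,-36,0,0,1],[-21,-36,0,0,1],[-21,-37,0,0,1],[-22,-38,0,0,1],[0,0,0,0,1],[0,0,0,0,1]]
  ],
  "newtons": 60
}}

```text
time_s: 2.4
ee_pos: [543.1, 141.8, 231.0]
tcp_rot: [0.342, -3.122, -0.0]
wrist_force: [-0.9, 1.0, 0.2]
grip_width: 85.5
```

```bash
cat >> h.py <<'E'
def st():
    s=manip.get_state();from scipy.spatial.transform import Rotation as Ro
    R=Ro.from_rotvec(s['tcp_rot']).as_matrix()
    print('t',s['time_s'],'tcp',s['ee_pos'].round(1),'yaw',np.degrees(np.arctan2(R[1,0],R[0,0])).round(2),'z',R[:,2].round(3),'F',s['wrist_force'].round(1),'M',s['moment'].round(2),'w',round(s['grip_width'],1),'q6',s['joint_positions'][5].round(2))
    return s,R
def inc(R,d): print('tool inc',(R.T@np.array(d,float)).round(1))
E
python3 - <<'E'
from h import *
s,R=st();inc(R,np.array([544,141,0])-s['ee_pos']); c=shot('wrist','w1'); print(proj(c,[544,141,124]))
E
```

```text
t 2.4 tcp [543.1 141.8 231. ] yaw -167.5 z [-0.001  0.    -1.   ] F [-0.9  1.   0.2] M [-0.02 -0.   -0.  ] w 85.5 q6 -1.62
tool inc [ -0.9  -1.  231. ]
(np.float64(316.332512375856), np.float64(240.756412205728))
```

View pics/w1.png

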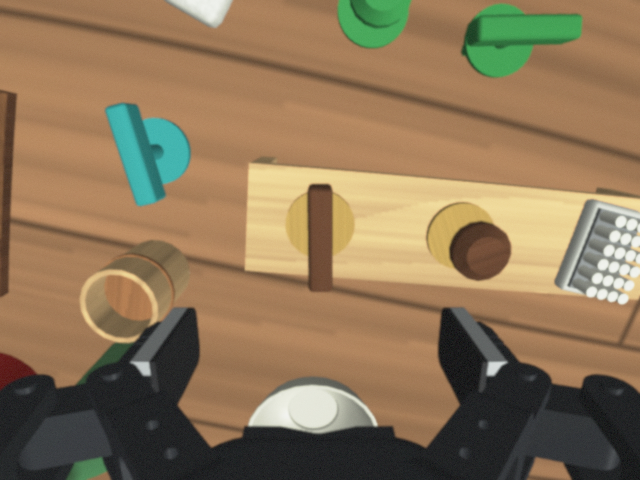

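The wrist view shows the key bar upright at about (320,238), from row 185 to 291. That is close to the predicted (316,241). Its direction matches the tool x axis to within a degree or so.

Run:
```python
from h import *
c=load('w1');g=cv2.cvtColor(cv2.imread('pics/w1.png'),cv2.COLOR_BGR2HSV)
m=np.zeros(g.shape[:2],np.uint8);m[175:300,295:345]=(g[175:300,295:345,2]<115)*255
cs,_=cv2.findContours(m,cv2.RETR_EXTERNAL,cv2.CHAIN_APPROX_NONE);k=max(cs,key=cv2.contourArea)
r=cv2.minAreaRect(k);print(r)
w=np.array([onz(c,*p,124)[:2] for p in cv2.boxPoints(r)]);print(w.round(1),w.mean(0))
e=w[1]-w[0] if np.linalg.norm(w[1]-w[0])>np.linalg.norm(w[2]-w[1]) else w[2]-w[1];print(np.degrees(np.arctan2(e[1],e[0])),np.linalg.norm(e))
s,R=st();inc(R,[w.mean(0)[0]-s['ee_pos'][0],w.mean(0)[1]-s['ee_pos'][1],0])
```

```text
((319.5, 238.0), (106.0, 49.0), 90.0)
[[512.2 120.6]
 [505.7 149.9]
 [573.7 166.2]
 [580.7 134.7]] [543.03730148 142.85169007]
13.487715481315263 69.95347625015881
t 2.45 tcp [543.  142.1 231.1] yaw -167.46 z [-0.001  0.    -1.   ] F [ 0.5  0.2 -0.2] M [-0.05  0.01  0.01] w 85.2 q6 -1.62
tool inc [-0.2  0.7  0. ]
```

{"api": "step_arm", "payload": {
  "increments": [
    [[0,0.4,27,0,1],[0,0,27,0,0.8],[0,0,27,0,0.6],[0,0,27,0,0.6],[0,0,18,0,0.6],[0,0,10,0,0.6],[0,0,0,0,0.6],[0,0,0,0,0.6]]
  ]
}}

```text
time_s: 3.45
ee_pos: [543.9, 142.1, 96.1]
tcp_rot: [-0.342, 3.122, 0.0]
wrist_force: [-0.1, -0.7, -0.5]
grip_width: 51.6
```

Run:
```python
from h import *
st(); shot('wrist','w2');shot('scene','s2')
```

```text
t 3.45 tcp [543.9 142.1  96.1] yaw -167.48 z [ 0.001  0.    -1.   ] F [-0.1 -0.7 -0.5] M [-0.04 -0.03 -0.03] w 51.6 q6 -1.62
```

View pics/w2.png

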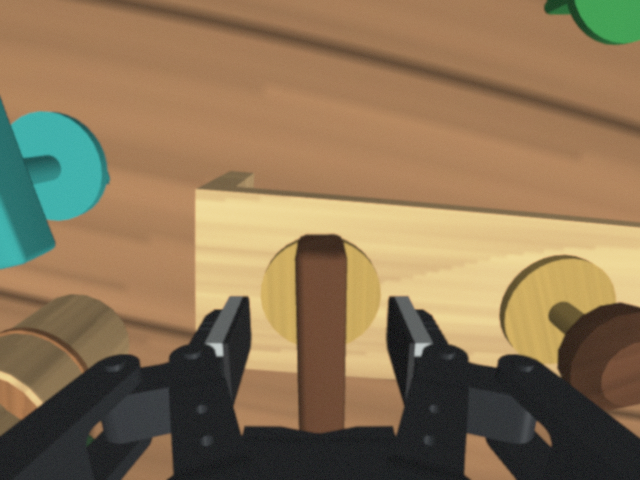

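View pics/s2.png

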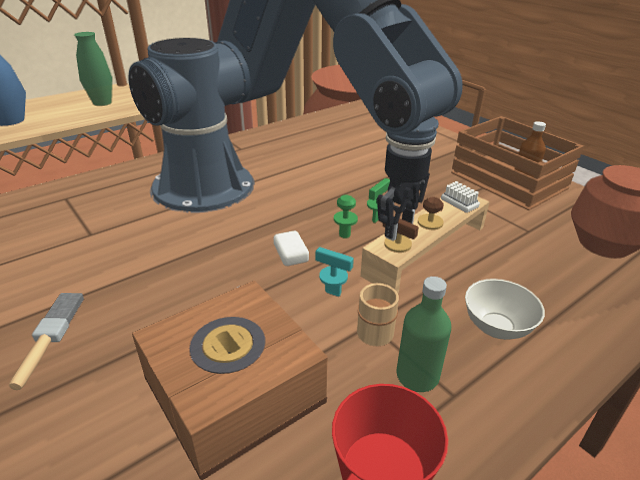

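The wrist view shows the bar, at columns 298–346, centred between the pads (about 247 and 390). I'll close on it.

{"api": "step_arm", "payload": {
  "increments": [
    [[0,0,0,0,0],[0,0,0,0,0],[0,0,0,0,0],[0,0,0,0,0],[0,0,0,0,0],[0,0,0,0,0]]
  ],
  "newtons": 60
}}

```text
time_s: 4.3
ee_pos: [543.6, 142.0, 95.5]
tcp_rot: [-0.342, 3.123, -0.0]
wrist_force: [-1.3, -0.4, 4.8]
grip_width: 14.9
```

Run:
```python
from h import *
st()
```

```text
t 4.3 tcp [543.6 142.   95.5] yaw -167.49 z [ 0.  0. -1.] F [-1.3 -0.4  4.8] M [-0.1   0.22 -0.1 ] w 14.9 q6 -1.62
```

{"api": "step_arm", "payload": {
  "increments": [
    [[0,0,-8,0,0],[0,0,-12,0,0],[0,0,-15,0,0],[0,0,-20,0,0],[0,0,-25,0,0],[0,0,-25,0,0],[0,0,-20,0,0],[0,0,-10,0,0],[0,0,0,0,0],[0,0,0,0,0]]
  ]
}}

```text
time_s: 5.55
ee_pos: [543.1, 141.9, 229.6]
tcp_rot: [0.342, -3.122, 0.0]
wrist_force: [-0.5, -0.0, -1.8]
grip_width: 14.9
```

Run:
```python
from h import *
s,R=st(); shot('scene','s3'); shot('wrist','w3')
inc(R,[55,-390.4,0])
```

```text
t 5.55 tcp [543.1 141.9 229.6] yaw -167.49 z [-0.001 -0.    -1.   ] F [-0.5 -0.  -1.8] M [-0.01 -0.05 -0.01] w 14.9 q6 -1.62
tool inc [  30.9 -393.     0. ]
```

View pics/s3.png

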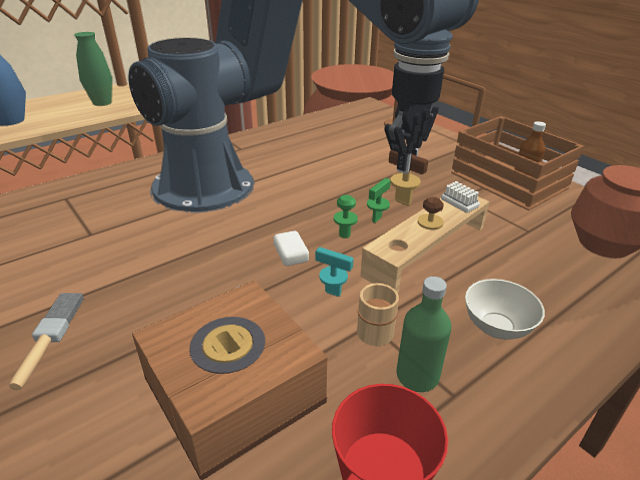

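View pics/w3.png

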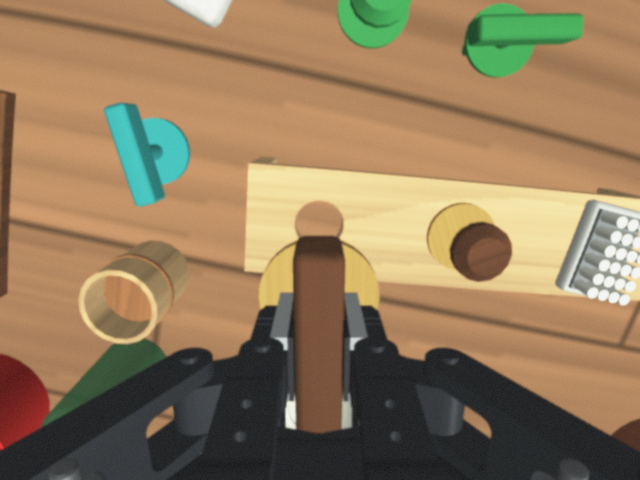

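The scene view shows the key lifted and hanging upright at about (404,178), its strip hole empty at (398,245) and the plug untouched. Next I'll carry it over to the box.

{"api": "step_arm", "payload": {
  "increments": [
    [[1,-15,0,0,0],[2,-30,0,0,0],[3,-40,0,0,0],[3,-40,0,0,0],[4,-40,0,0,0],[3,-40,0,0,0],[3,-40,0,0,0],[3,-40,0,0,0],[3,-40,0,0,0],[3,-36,0,0,0],[2,-22,0,0,0],[0,-10,0,4.6,0],[0,0,0,4.7,0],[0,0,0,4.7,0],[0,0,0,0,0],[0,0,0,0,0]]
  ]
}}

```text
time_s: 7.65
ee_pos: [599.3, -248.2, 230.2]
tcp_rot: [-0.038, -3.141, -0.0]
wrist_force: [0.2, 0.3, -1.0]
grip_width: 15.0
```

Run:
```python
from h import *
s,R=st(); shot('scene','s4'); shot('wrist','w4');shot('top','t4')
p=s['ee_pos'];inc(R,[599-p[0],-248.6-p[1],0])
```

```text
t 7.65 tcp [ 599.3 -248.2  230.2] yaw 178.62 z [-0.  0. -1.] F [ 0.2  0.3 -1. ] M [-0.02 -0.05 -0.04] w 15.0 q6 -2.01
tool inc [ 0.2 -0.4  0. ]
```

View pics/s4.png

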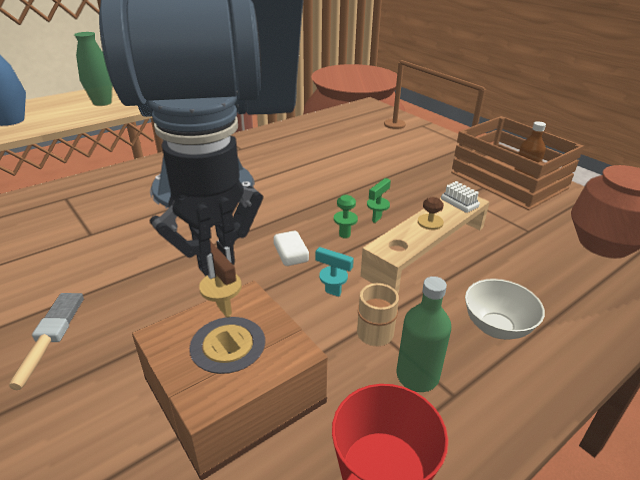

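View pics/w4.png

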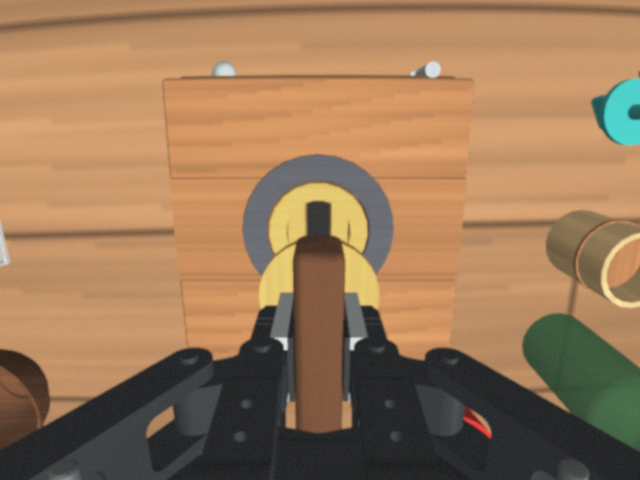

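The wrist view shows the slot's visible end at columns 306–331, so centred at about 318, and the key bar centred at about 320. The two line up and are parallel. I'll check the ring and then go down to just above the face.

Run:
```python
from h import *
c=load('w4')
for z,p in ((105,[599,-248.6]),(105,[620,-249])): print(proj(c,[*p,z]))
a=[onz(c,u,195,105)[:2] for u in(306.5,331)];print('slot edges',a)
# ring left/right/top extents
print([onz(c,*q,103)[:2].round(1) for q in((243,228),(393,228),(318,155))])
```

```text
(np.float64(317.327532327885), np.float64(232.05714526232956))
(np.float64(317.50502962416925), np.float64(261.4349883700838))
slot edges [array([ 573.50088785, -255.13388034]), array([ 573.89541969, -238.92347901])]
[array([ 595.4, -299.3]), array([ 597.9, -196.9]), array([ 547.8, -246.9])]
```

{"api": "step_arm", "payload": {
  "increments": [
    [[0,0,10,0,0],[0,0,15,0,0],[0,0,15,0,0],[0,0,8,0,0],[0,0,0,0,0],[0,0,0,0,0]]
  ]
}}

```text
time_s: 8.55
ee_pos: [599.6, -248.4, 182.7]
tcp_rot: [0.041, 3.141, -0.001]
wrist_force: [-0.2, 0.0, -1.5]
grip_width: 15.1
```

Run:
```python
from h import *
st(); c=shot('scene','s5'); cv2.imwrite('pics/s5z.png',cv2.resize(c['color'][260:400,160:320,::-1],None,fx=4,fy=4,interpolation=cv2.INTER_CUBIC))
```

```text
t 8.55 tcp [ 599.6 -248.4  182.7] yaw 178.51 z [ 0.001 -0.    -1.   ] F [-0.2  0.  -1.5] M [ 0.03 -0.05  0.04] w 15.1 q6 -2.01
```

View pics/s5z.png

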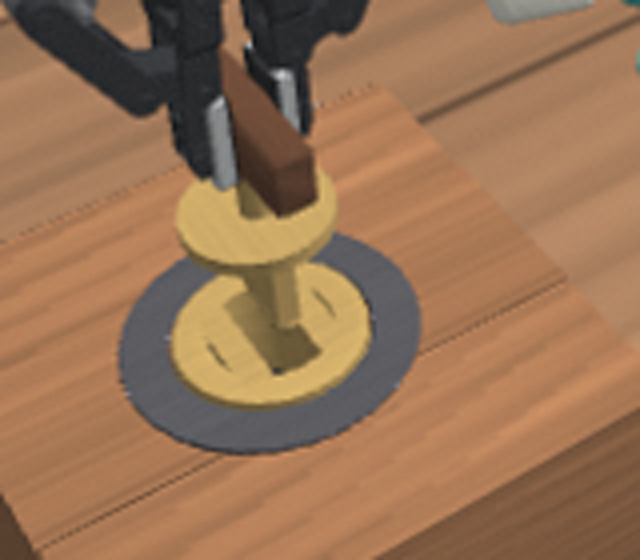

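Run:
```python
from h import *
c=load('s5')
z=lambda p:((np.array(proj(c,p))-[160,260])*4).round(0)
print('tip pred',z([597.5,-249,115]),'slotctr pred',z([597,-249,105]),'blade bottom right edge',z([612,-249,117]),z([582,-249,117]), 'collar under',z([597.5,-249,157]))
```

```text
tip pred [268. 308.] slotctr pred [270. 327.] blade bottom right edge [288. 329.] [246. 278.] collar under [256. 219.]
```

The zoomed scene view shows the blade's near lower edge at about (288,325), against a predicted (288,329), with the slot centre at about (272,331). It's lined up, so I'll insert gently.

{"api": "step_arm", "payload": {
  "increments": [
    [[0,0,6,0,0],[0,0,6,0,0],[0,0,6,0,0],[0,0,6,0,0],[0,0,6,0,0],[0,0,0,0,0]]
  ]
}}

```text
time_s: 9.35
ee_pos: [599.1, -248.1, 151.7]
tcp_rot: [-0.041, -3.14, -0.001]
wrist_force: [-0.6, 0.3, -0.6]
grip_width: 15.1
```

Run:
```python
from h import *
st()
```

```text
t 9.35 tcp [ 599.1 -248.1  151.7] yaw 178.51 z [-0.001  0.    -1.   ] F [-0.6  0.3 -0.6] M [ 0.03 -0.01  0.  ] w 15.1 q6 -2.01
```

No contact force, so the blade is about 20 mm into the slot. Continuing down.

{"api": "step_arm", "payload": {
  "increments": [
    [[0,0,6,0,0],[0,0,6,0,0],[0,0,4,0,0],[0,0,2,0,0],[0,0,2,0,0],[0,0,0,0,0]]
  ]
}}

```text
time_s: 10.1
ee_pos: [599.3, -248.2, 132.2]
tcp_rot: [-0.041, -3.141, -0.0]
wrist_force: [-0.3, -0.0, -1.7]
grip_width: 15.0
```

Run:
```python
from h import *
st()
```

```text
t 10.1 tcp [ 599.3 -248.2  132.2] yaw 178.51 z [-0.  0. -1.] F [-0.3 -0.  -1.7] M [-0.04 -0.02 -0.01] w 15.0 q6 -2.01
```

{"api": "step_arm", "payload": {
  "increments": [
    [[0,0,1,0,0],[0,0,0.7,0,0],[0,0,0.7,0,0],[0,0,0,0,0],[0,0,0,0,0]]
  ]
}}

```text
time_s: 10.72
ee_pos: [599.4, -248.3, 130.6]
tcp_rot: [0.041, 3.141, -0.0]
wrist_force: [-2.6, 1.7, 5.8]
grip_width: 15.0
```

Run:
```python
from h import *
st()
```

```text
t 10.725 tcp [ 599.4 -248.3  130.6] yaw 178.51 z [ 0. -0. -1.] F [-2.6  1.7  5.8] M [ 0.17  0.47 -0.04] w 15.0 q6 -2.01
```

Contact came at TCP z 130.6, where I expected it, so the collar is on the face. Now I'll turn it clockwise, which is positive about the downward tool z.

{"api": "step_arm", "payload": {
  "increments": [
    [[0,0,0,4,0],[0,0,0,6,0],[0,0,0,6,0],[0,0,0,6,0],[0,0,0,6,0],[0,0,0,4,0],[0,0,0,0,0]]
  ]
}}

```text
time_s: 11.6
ee_pos: [600.0, -248.5, 130.6]
tcp_rot: [0.904, 3.007, -0.0]
wrist_force: [0.4, 0.1, 4.8]
grip_width: 15.1
```

Run:
```python
from h import *
st()
```

```text
t 11.6 tcp [ 600.  -248.5  130.6] yaw 146.54 z [ 0.002 -0.001 -1.   ] F [0.4 0.1 4.8] M [-0.04 -0.2  -0.06] w 15.1 q6 -1.45
```

{"api": "step_arm", "payload": {
  "increments": [
    [[0,0,0,6,0],[0,0,0,6,0],[0,0,0,6,0],[0,0,0,6,0],[0,0,0,4,0],[0,0,0,0,0],[0,0,0,0,0]]
  ]
}}

```text
time_s: 12.48
ee_pos: [599.8, -248.6, 130.6]
tcp_rot: [1.601, 2.701, -0.0]
wrist_force: [1.5, -1.5, 5.9]
grip_width: 15.3
```

Run:
```python
from h import *
st()
```

```text
t 12.475 tcp [ 599.8 -248.6  130.6] yaw 118.69 z [ 0.002 -0.001 -1.   ] F [ 1.5 -1.5  5.9] M [-0.38 -0.2   0.01] w 15.3 q6 -0.97
```

{"api": "step_arm", "payload": {
  "increments": [
    [[0,0,0,3,0],[0,0,0,3,0],[0,0,0,2,0],[0,0,0,0,0],[0,0,0,0,0]]
  ]
}}

```text
time_s: 13.1
ee_pos: [599.8, -248.6, 130.5]
tcp_rot: [1.785, 2.583, -0.0]
wrist_force: [1.8, -2.2, 5.4]
grip_width: 15.3
```

Run:
```python
from h import *
st(); shot('wrist','w6')
```

```text
t 13.1 tcp [ 599.8 -248.6  130.5] yaw 110.69 z [ 0.001 -0.001 -1.   ] F [ 1.8 -2.2  5.4] M [-0.4  -0.09 -0.04] w 15.3 q6 -0.83
```

View pics/w6.png

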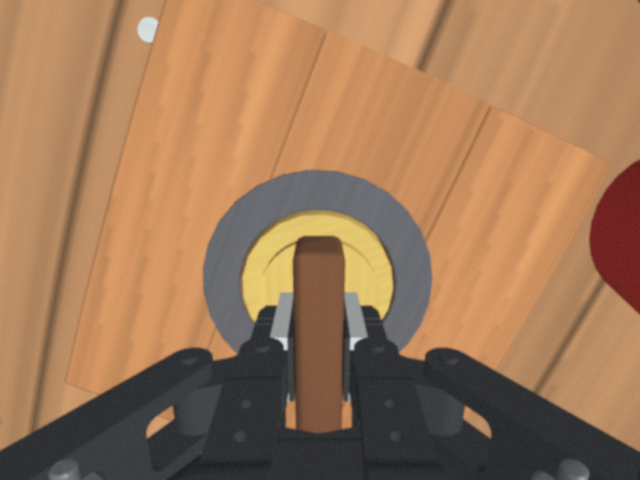

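The wrist view shows the collar lying on the barrel, concentric with it at about (318,285). The barrel marks can just be seen beside the collar. There's no stop torque yet, so I'll keep turning in small steps.

{"api": "step_arm", "payload": {
  "increments": [
    [[0,0,0,2,0],[0,0,0,2,0],[0,0,0,0,0],[0,0,0,0,0]]
  ]
}}

```text
time_s: 13.65
ee_pos: [599.8, -248.7, 130.5]
tcp_rot: [1.873, 2.52, -0.0]
wrist_force: [1.6, -1.8, 6.0]
grip_width: 14.9
```

Run:
```python
from h import *
st()
```

```text
t 13.65 tcp [ 599.8 -248.7  130.5] yaw 106.75 z [ 0.001 -0.001 -1.   ] F [ 1.6 -1.8  6. ] M [-0.37 -0.12  0.54] w 14.9 q6 -0.76
```

Mz has jumped to +0.54 N m at 72° turned, which looks like the stop. A little more will confirm it.

{"api": "step_arm", "payload": {
  "increments": [
    [[0,0,0,2,0],[0,0,0,2,0],[0,0,0,0,0],[0,0,0,0,0]]
  ]
}}

```text
time_s: 14.15
ee_pos: [599.8, -248.6, 130.6]
tcp_rot: [1.957, 2.455, -0.001]
wrist_force: [2.0, -1.1, 6.6]
grip_width: 14.9
```

Run:
```python
from h import *
st()
```

```text
t 14.15 tcp [ 599.8 -248.6  130.6] yaw 102.88 z [ 0.001 -0.002 -1.   ] F [ 2.  -1.1  6.6] M [-0.24 -0.15  1.81] w 14.9 q6 -0.69
```

The torque has risen to 1.8 N m, so it is hard against the stop. I'll take the twist out, let go, and rise a little before looking.

{"api": "step_arm", "payload": {
  "increments": [
    [[0,0,0,-2,0],[0,0,0,-2,0],[0,0,0,0,0],[0,0,0,0,0.15],[0,0,0,0,0.3],[0,0,0,0,0.5],[0,0,0,0,0.6],[0,0,0,0,0.6],[0,0,-5,0,0.6],[0,0,-20,0,0.6],[0,0,-30,0,0.6],[0,0,-30,0,0.6],[0,0,-30,0,0.6],[0,0,0,0,0.6],[0,0,0,0,0.6]]
  ]
}}

```text
time_s: 16.02
ee_pos: [599.1, -248.1, 245.0]
tcp_rot: [-1.879, -2.517, -0.0]
wrist_force: [0.3, 0.5, -0.8]
grip_width: 51.4
```

Run:
```python
from h import *
st(); shot('wrist','w7');c=shot('scene','s7')
cv2.imwrite('pics/s7z.png',cv2.resize(c['color'][260:400,160:320,::-1],None,fx=4,fy=4,interpolation=cv2.INTER_CUBIC))
```

```text
t 16.025 tcp [ 599.1 -248.1  245. ] yaw 106.51 z [-0.  0. -1.] F [ 0.3  0.5 -0.8] M [ 0.02  0.03 -0.03] w 51.4 q6 -0.75
```

View pics/w7.png

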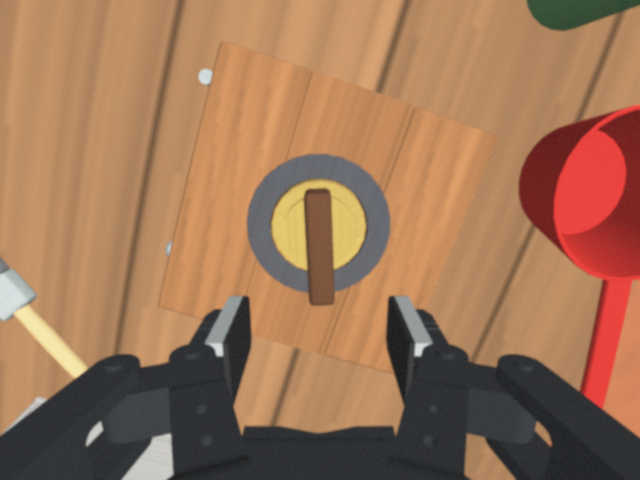

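View pics/s7z.png

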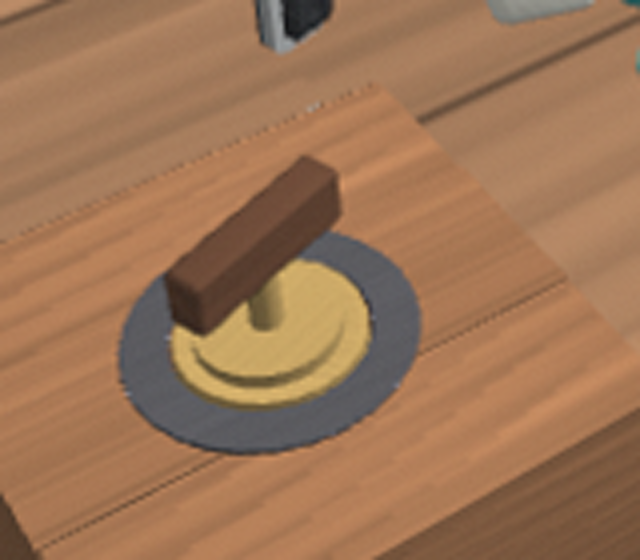

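View pics/s7.png

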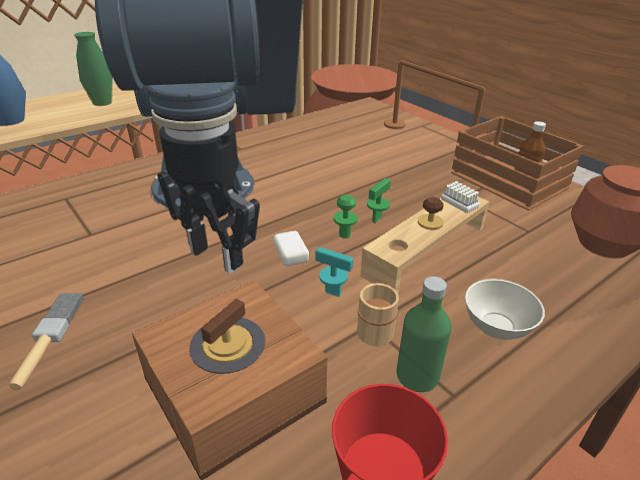

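Run:
```python
from h import *
c=load('w7');im=cv2.imread('pics/w7.png');h=cv2.cvtColor(im,cv2.COLOR_BGR2HSV)
m=np.zeros(h.shape[:2],np.uint8);m[180:312,295:345]=((h[180:312,295:345,2]<125)&(h[180:312,295:345,1]>90))*255
cs,_=cv2.findContours(m,cv2.RETR_EXTERNAL,cv2.CHAIN_APPROX_NONE);k=max(cs,key=cv2.contourArea);r=cv2.minAreaRect(k);print(r)
b=cv2.boxPoints(r)
for z in (159,):
  w=np.array([onz(c,*p,z)[:2] for p in b]);L=[w[1]-w[0],w[2]-w[1]];e=max(L,key=np.linalg.norm)
  print(z,w.mean(0),[np.linalg.norm(x).round(1) for x in L],np.degrees(np.arctan2(e[1],e[0]))%180)
```

```text
((318.5106506347656, 246.46766662597656), (115.5283432006836, 25.948081970214844), 86.37850952148438)
159 [ 599.09732328 -247.7988388 ] [np.float64(14.6), np.float64(70.7)] 110.50245479853045
```

The key's bar measures 70.7 mm long on the z = 159 plane, so the collar is seated. It stands at 110.5°, about 69° clockwise of the slot's starting direction. The gripper is clear of it, so I'm handing in.

Run:
```python
from h import *
print(manip.job_done()); st()
```

```text
the job is handed in; nothing more can be done
None
the job is handed in; nothing more can be done
```

The tap box should be unlocked: the key is fully home in the keyhole, turned clockwise to its stop and let go. I took it from the strip, carried it over upright, pushed it in until the collar touched the face, then turned it. The job was handed in at about 16 s of the 42 s limit.

- **Fully home:** the collar met the face at TCP z 130.6 (expected 130.5). After release the handle measured 70.7 mm long on the height plane for a seated key (true length 70).
- **Turned to the stop:** the torque stayed near zero up to 68° of turn. It then rose to 0.54 and 1.8 N m as I pushed on, well above the 0.1 N m friction. The handle rests at 110.5°, about 69° clockwise of the slot's first direction, and the stop was expected at 69–70°.
- **Disagreement:** after release the handle stood about 4° behind the gripper's angle. It probably slipped slightly between the pads at the stop.
- **Not seen directly:** the bolt is hidden, so its being drawn back is inferred from the stop torque and the handle angle. I took no pictures after handing in.
- **Other objects:** the last scene view showed the plug and the brush standing in their holes and the look-alikes unmoved. The highest wrist force I read was about 7 N.

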